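# Clamp a filter tube in the ratchet leak-test stand

## Task

Lay the longer of the two white filter tubes on the guide rods of the leak-test stand, between the ram and the sprung pad, and let go of it. Then swing the stand's ratchet lever back and forth by its knob to bring the ram up notch by notch until the tube is firmly clamped, which you feel by the lever getting much harder to push (about 13 to 15 newtons at the knob); go no further, as overtightening cracks the tube. Advance the ram only with the lever, do not push on the ram or the ratchet wheel, leave the tube clamped with the lever let go, and leave everything else where it is.

Things in the scene. Friction and masses are not known exactly. Their poses are not given: they have to be found in the camera images.
- stand: Leak-test stand, fixed: aluminium base plate 120 x 470 x 12 mm lying on the table. Origin at the plate's underside, on the line of the tube (plate reaches 245 mm to -y, 225 mm to +y of it); y axis along the tube line, from ram to pad, z up. At the rods' +y end a 46 mm square rubber pad on a stiff spring (5 N per mm, 34 mm travel), in a grey block, faces the ram.
- guide_rods (a point): Point on the tube line, at y = +20 mm in the stand, 55 mm above the table. Two steel guide rods, 12 mm thick, run along the stand's y from -100 to +200 mm at x = -13.5 and +13.5 mm, tops 38 mm above the table; the tube's collars rest between them with the tube's axis at x = 0, 55 mm above the table. The tube slides along them.
- ram: Square rubber plate 46 mm wide, 12 mm thick, on a rack bar, sliding to the stand's +y. Origin at the centre of its front face. Starts fully back, at y = -85 mm in the stand; 7 mm per notch, 90 mm travel, never goes back. The pad block is bolted at a new, unmeasured place each time: gap from ram to pad is 12 to 48 mm more than the tube's length. Right force on the tube at rest: 45 to 140 N.
- wheel: The ratchet wheel under the lever: a 84 mm steel disc with 12 upright pins, geared to the ram; a spring pawl keeps it from turning back. Origin on its axle, at the table's height, z up. It turns anticlockwise seen from above.
- lever (a joint): Lever angle about its upright axle, rad, anticlockwise from above positive; 0: arm along the stand's -x; stops at -0.85 and +0.85. Going up (working stroke) takes wheel and ram along; going down (return stroke) clicks over the pins and leaves them. A full double stroke gives 2 to 3 notches. It stays where it is left. Running free the knob needs 1 to 5 N (it ticks).
- lever_knob (a point): Grip point of the lever's upright black round knob, 22 mm thick, 53 mm tall, from 92 to 145 mm above the table (this point: 120 mm), 115 mm from the axle. The arm under it is 26 mm wide, its top at 92 mm.
- lever_axle (a point): Point on the lever's axle, 120 mm above the table, at x = -20, y = -140 mm in the stand; the knob circles it at 115 mm. Once the tube meets the pad, the push at the knob climbs about 4 N per notch. At 13 to 15 N the tube is well clamped; above 17 N it is overloaded. When the push is eased the wheel drops back, by less than a notch, onto its pawl.
- tube: The longer filter tube, white plastic, 150 mm long, 34 mm thick, with a round collar of 42 mm thickness and 20 mm length at each end, about 0.2 kg, the same at both ends. Origin at its centre, x axis along it. It starts lying in one of the two lanes of the tray, held from rolling by 4 mm ridges under the collars.
- short_tube: A like tube, only 110 mm long, in the tray's other lane: leave it. Origin at its centre, x axis along it.
- tray: Clear plastic rinse tray, fixed, 200 (x) x 230 (y) mm, 18 mm high walls, floor 5 mm thick. Origin at the centre of its underside. Two lanes along x at y = -52 and +52 mm; tubes lie with their centre 26 mm above the table.
- bottle: Clear drinking water bottle with blue cap, 64 mm thick, 190 mm tall, standing: leave alone. Origin at its underside.
- coffee_cup: Paper coffee cup with lid, 82 mm thick, 122 mm tall, standing: leave alone. Origin at its underside.
- crayon_box: Yellow cardboard box, 75 x 55 x 22 mm: leave alone. Origin at its underside.
- elbow: White plastic pipe elbow, 60 mm, 32 mm tall: leave alone. Origin at its underside.
- gauge: Steel pressure gauge lying on its back, 64 mm dial: leave alone. Origin at its underside.
- notepad: Brown notepad, 105 x 150 x 12 mm: leave alone. Origin at its underside.

How it is judged (in metres and radians):
On the way, in this order (a step that is already met when the one before it is completed fails the run):
1. the longer tube lies on the guide rods, let go, not yet clamped (x of tube in the frame of stand between -0.006 and 0.006 m and z of tube in the frame of stand between 0.05 and 0.06 m and angle between the x axis of tube and the y axis of stand, either way round below 0.08 rad and contact force between the fingers and tube below 0.3 N and contact force between ram and tube below 20 N), for 0.2 s.
2. the ram, driven by the lever, clamps the tube with at least 45 N (x of tube in the frame of stand between -0.006 and 0.006 m and z of tube in the frame of stand between 0.05 and 0.06 m and angle between the x axis of tube and the y axis of stand, either way round below 0.08 rad and contact force between ram and tube above 45 N), for 0.2 s.
At the end, for the whole second after the job is handed in: The longer tube lies on the guide rods (axis within 6 mm sideways and 5 mm in height of its seat, within 0.08 rad of the stand's line), clamped between ram and pad with 45 to 140 N, at rest, with the lever let go and still (all of step 2 and contact force between ram and tube below 140 N and linear speed of tube below 0.01 m/s and velocity of joint lever between -0.1 and 0.1 rad/s); the robot touches nothing.
It fails at once if the tube is overtightened (ram on tube above 150 N) (contact force between ram and tube above 150 N).
It fails at once if the ram or the ratchet wheel is pushed directly by the gripper or arm (above 4 N) (contact force between any of the arm, the fingers and ram above 4 N or contact force between any of the arm, the fingers and wheel above 4 N).
It fails at once if a bystander is moved by more than 30 mm (distance of any of short_tube, bottle, coffee_cup, crayon_box, elbow, gauge, notepad from where it was at the start of the episode above 0.03 m).
It also fails if it takes over 66 s, if anything falls off the work surface, if the arm or the gripper's body presses on something with over 40 N, if the wrist force passes 120 N, or if a joint passes its speed limit or range.

## Robot

A 6-joint arm with a two-finger parallel gripper is mounted at the origin on the work surface. World frame = base frame: x ahead of the robot, y to its left, z up, the work surface at z = 0. Lengths are in m, angles in degrees, forces in N, time in s.
With the tool pointing down it reaches from about 0.25 to 0.725 m from the base axis. Payload 9.7 kg.
Tool frame: the origin (TCP) lies at the very end of the fingers, on their centre line; the grasp point (between the pads) lies 19 mm behind it; y points along the fingers, x is the direction in which the jaws open and shut, and the axes are right-handed (so a half turn about y gives the same grasp; the last joint's range is limited). The gripper opens to 85 mm and grips with 20 to 120 N. Pads are 22 mm wide; open, the fingers measure 114 mm over their backs; the gripper's body (76 mm by 85 mm) begins 54 mm behind the grasp point. The pads swing forward as they close: fully open they stand 13 mm farther back than shut.
Start: joints at [67.781, 4.979, 10.078, 95.1, 0, 90], TCP at [0.208, 0.509, 0.231] pointing down, gripper open.
Joint ranges: [-179.16, 179.16], [-48.56, 103.87], [-65.8, 70.77], [-126.05, 130.52], [-82.76, 87.17], [-180, 180]. Speed limits (degrees/s): [127.2, 127.2, 147.25, 180, 180, 180].

## Interface

Orientations are given as [roll, pitch, yaw] about the fixed x, y, z axes, in that order (R = Rz(yaw) Ry(pitch) Rx(roll)).
In Python, from workcell import bot gives the robot as it stands.
- The arm moves only by the shell command python3 -m jog 'ROWS' [FORCE]. ROWS is JSON, a list of rows, each a list of 7 numbers: the closure, from 0 (fully open) to 1 (shut), then the shift along the world's x, y, z in units of 25 mm (1.0 is 25 mm), then the turn, a rotation vector about the world's x, y, z in units of 5 degrees (1.0 is 5 degrees). A call has 1 to 5 rows; each row is the pose to reach, as a shift and turn from the pose commanded when the call began; what a row does not reach only later rows make up. A row lasts 1/10 s, in which the tool goes at most 50 mm and 8.59 degrees, less where a joint would pass 70% of its speed; a pose out of reach is approached as far as the arm can. A call with a gripper value outside its range is refused whole. The fingers move at their own pace and stop on an object; FORCE is the grip in N (left out, the last holds). Time passes only in rows, so rows that repeat a pose let the fingers close. It gives the time, the measured TCP pose, the force and the opening at its end, in the units of the state.
- bot.get_obs(): the state, without advancing time (a new reading comes with each control period).
- bot.camera(name): name is "side" or "top" or "wrist"; returns (picture, depth): 480x640x3 uint8, red, green, blue; 480x640 float32, m along the optical axis (not along the pixel's ray), 0 where there is no reading.
- bot.camera_model(name): a dict with "fx", "fy", "cx", "cy" (pixels), "rvec" (rotation vector, rad) and "tvec" (3), from world to camera coordinates, as OpenCV has them; the wrist camera has in their place "tool_from_camera" (4x4, takes a point from camera to tool coordinates, whose origin is the TCP and whose axes are the tool frame's). Camera axes: x right, y down, z forward; pixel columns grow to the right and rows downward; lengths in m; the calibration is good to about 2 mm. The wrist camera is an equidistant fisheye: a pixel r from the principal point sees the ray r / f radians off the axis. A picture is of the moment at which its call begins: read the wrist's pose just before it. camera_model takes no time and is no camera call.
- bot.job_done(): hands the job in, once; it reports no verdict.
Trained networks look in the newest picture that a camera, given by its name, has taken for a name from the list of things; names that differ only in an ending like _2 or _b are one class to them, and where a whole thing is asked for, a point or a joint stands for the part that bears it (a point fixed in the world has none). Each returns a list of dicts, best first, with "conf" (0 to 1); they miss things now and then, are a little off and sometimes report something else, mostly with a low value. They report only what shows in the picture. A call takes as long as a camera call.
- bot.regions_of(camera, label): "pixels" (480x640 bool, what is visible of it) and "point" ([row, column] in pixels, amid what is visible of it).
The state is a dict: "time": time; "q": joint angles; "qd": joint speeds; "joint_efforts": joint torques, N m; "ee_pos": TCP position; "tcp_rot": TCP orientation; "wrist_force": force on the tool from outside, world axes, zero at the start; "torque": the same for the moment, N m; "opening": finger opening in m.
Only numpy, scipy, OpenCV 4.12 (cv2) and the standard library are available. Lean on these libraries where they do the work, as an engineer would, in place of code of your own. Each camera call takes 0.05 s, during which the arm holds its last target. There are 200 camera calls.

## Working session

There is one attempt and no reset: what is moved stays moved. The work goes in short steps, Python scripts to look and compute and a shell command to move; the robot and the scene stay as the last step left them, time stands still between calls to the robot, and variables do not carry over. Pictures are saved under pics/ and viewed, about 8 in all and at most 12, crops included, and the job is handed in when it is done.

```bash
ls; mkdir -p pics
cat > h.py <<'E'
import numpy as np, cv2
from workcell import bot
from scipy.spatial.transform import Rotation as R
def cloud(name,d,T=None):
    m=bot.camera_model(name); v,u=np.mgrid[0:480,0:640]
    Rm=cv2.Rodrigues(np.array(m['rvec'],float))[0]; t=np.array(m['tvec']).ravel()
    P=np.stack([(u-m['cx'])/m['fx']*d,(v-m['cy'])/m['fy']*d,d],-1)
    W=(P-t)@Rm
    W[d<=0]=np.nan
    return W
def save(n,img): cv2.imwrite('pics/'+n+'.png',cv2.cvtColor(img,cv2.COLOR_RGB2BGR))
E
python3 - <<'E'
from h import *
for c in ['top','side']:
    im,d=bot.camera(c); save(c+'0',im); W=cloud(c,d); np.save(c+'W.npy',W)
    for l in ['tube','short_tube','stand','ram','wheel','lever_knob','tray','bottle','coffee_cup','crayon_box','gauge','elbow','notepad']:
        for r in bot.regions_of(c,l)[:2]:
            p=W[r['pixels']]; p=p[~np.isnan(p[:,0])]
            print(c,l,round(r['conf'],2),np.round(r['point']),len(p),np.round(np.median(p,0),3) if len(p) else '',np.round(np.percentile(p,2,axis=0),3) if len(p) else '',np.round(np.percentile(p,98,axis=0),3) if len(p) else '')
o=bot.get_obs();print(o)
E
```

```text
pics
top tube 0.26 [325. 347.] 974 [0.392 0.035 0.021] [0.355 0.003 0.009] [0.429 0.068 0.025]
top short_tube 0.81 [278. 208.] 972 [0.49  0.319 0.04 ] [0.438 0.298 0.024] [0.544 0.342 0.047]
top stand 0.76 [222. 410.] 11554 [ 0.603 -0.11   0.014] [ 0.493 -0.3    0.008] [0.672 0.148 0.098]
top ram 0.72 [215. 483.] 560 [ 0.619 -0.255  0.063] [ 0.594 -0.317  0.017] [ 0.637 -0.15   0.08 ]
top ram 0.24 [221. 414.] 11860 [ 0.603 -0.111  0.014] [ 0.491 -0.303  0.008] [0.673 0.148 0.098]
top wheel 0.75 [220. 459.] 838 [ 0.602 -0.195  0.07 ] [ 0.565 -0.247  0.012] [ 0.636 -0.168  0.088]
top wheel 0.73 [138. 293.] 1437 [0.769 0.135 0.121] [0.74  0.099 0.023] [0.81  0.171 0.125]
top lever_knob 0.56 [252. 462.] 1285 [ 0.543 -0.19   0.093] [ 0.47  -0.223  0.002] [ 0.615 -0.167  0.146]
top lever_knob 0.53 [227. 409.] 11682 [ 0.603 -0.112  0.014] [ 0.492 -0.303  0.008] [0.672 0.148 0.098]
top tray 0.91 [273. 186.] 8214 [0.499 0.372 0.006] [0.4   0.259 0.001] [0.601 0.49  0.019]
top tray 0.26 [336. 262.] 604 [0.373 0.192 0.029] [0.34  0.172 0.018] [0.409 0.213 0.034]
top bottle 0.67 [334. 268.] 665 
[... 2584 characters left out ...]
1  0.063] [ 0.594 -0.319  0.049] [ 0.636 -0.155  0.079]
{'time': 1.4, 'q': array([6.77796797e+01, 4.97956516e+00, 1.00803028e+01, 9.50982557e+01,
       1.09654981e-03, 8.99982136e+01]), 'qd': array([-0.04055072,  0.01193774, -0.04119376, -0.05724928,  0.02926161,
        0.01434234]), 'joint_efforts': array([-4.98761983e-04, -5.20099247e+01,  4.64858544e+01,  1.67237347e-03,
       -9.85758504e-06, -5.67325301e-06]), 'ee_pos': array([0.20799532, 0.50917513, 0.23129648]), 'tcp_rot': array([-8.99989035e+01, -2.48188257e-03,  6.77814661e+01]), 'wrist_force': array([-0.33953906, -0.01102738,  0.16693317]), 'torque': array([-0.00363064,  0.01774419,  0.00506917]), 'opening': 0.08555261912487501}
```

View pics/top0.png

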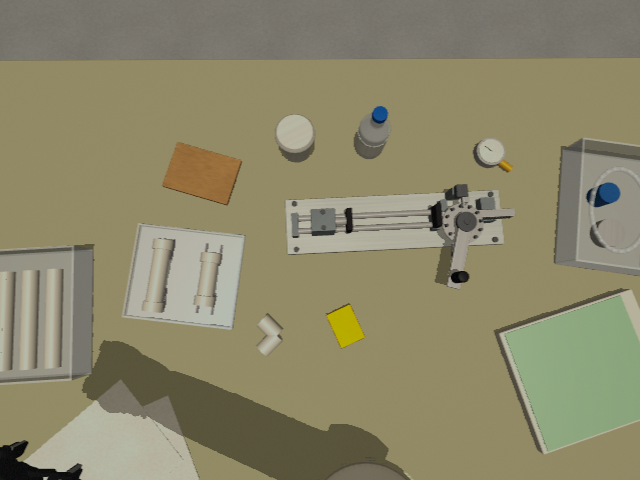

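Run:
```python
from h import *
W=np.load('topW.npy'); S=np.load('sideW.npy')
A=np.vstack([W.reshape(-1,3),S.reshape(-1,3)]); A=A[~np.isnan(A[:,0])]
def sel(x0,x1,y0,y1,z0,z1): return A[(A[:,0]>x0)&(A[:,0]<x1)&(A[:,1]>y0)&(A[:,1]<y1)&(A[:,2]>z0)&(A[:,2]<z1)]
def rect(p,n):
    r=cv2.minAreaRect((p[:,:2]*1000).astype(np.float32)); print(n,len(p),r)
# plate top
rect(sel(.46,.7,-.36,.2,.009,.0155),'plate')
rect(sel(.38,.62,.24,.51,.015,.021),'traywall')
for n,y0,y1 in [('long',.37,.47),('short',.28,.37)]:
    p=sel(.41,.6,y0,y1,.03,.055); rect(p,n)
    print(np.percentile(p,[1,50,99],axis=0).round(4).tolist())
p=sel(.4,.55,-.3,-.1,.141,.152); rect(p,'knob top'); print(p.mean(0))
rect(sel(.45,.65,-.3,-.1,.086,.096),'arm')
rect(sel(.55,.7,.05,.25,.05,.12),'padblock'); 
rods=sel(.55,.66,-.14,.08,.034,.042); rect(rods,'rods'); print(np.histogram(rods[:,0],bins=np.arange(.55,.66,.005)))
p=sel(.55,.7,-.4,-.05,.07,.085); rect(p,'ram?')
```

```text
plate 11211 ((612.2609252929688, -77.98014831542969), (123.96735382080078, 473.4293518066406), 2.2025976181030273)
traywall 1479 ((501.1663513183594, 372.048828125), (237.89109802246094, 202.9753875732422), 82.95895385742188)
long 1829 ((501.048828125, 421.0776062011719), (48.7941780090332, 152.6024169921875), 83.08165740966797)
[[0.4263, 0.3986, 0.0303], [0.4975, 0.4201, 0.0394], [0.5728, 0.4471, 0.0477]]
short 1435 ((491.88177490234375, 319.4468994140625), (45.064884185791016, 111.77587127685547), 82.91021728515625)
[[0.4371, 0.297, 0.0304], [0.4903, 0.3165, 0.0399], [0.545, 0.3433, 0.0477]]
knob top 201 ((486.6136474609375, -179.87698364257812), (21.971363067626953, 21.97126579284668), 25.00932502746582)
[ 0.48624781 -0.18013462  0.14450108]
arm 1743 ((550.737548828125, -193.79837036132812), (42.77914047241211, 171.81182861328125), 73.36322784423828)
padblock 1254 ((606.601806640625, 77.28345489501953), (54.4505500793457, 50.837032318115234), 89.93482971191406)
rods 1414 ((611.0845336914062, -29.947219848632812), (47.775089263916016, 221.67044067382812), 3.6578376293182373)
(array([  0,   0,   0,   0,   0,   0,  20,  46, 186, 314, 179,  26,   7,
        41, 310, 230,  55,   0,   0,   0,   0]), array([0.55 , 0.555, 0.56 , 0.565, 0.57 , 0.575, 0.58 , 0.585, 0.59 ,
       0.595, 0.6  , 0.605, 0.61 , 0.615, 0.62 , 0.625, 0.63 , 0.635,
       0.64 , 0.645, 0.65 , 0.655]))
ram? 1505 ((611.5420532226562, -195.92027282714844), (119.63084411621094, 94.4473648071289), 25.95974349975586)
```

The top view matches the networks: the long tube is in the tray at about (160,275), the short one at (208,278), the ram at about (440,215), the pad at (348,220) and the knob at (460,277). The stand's yaw is about 2.2°, with its origin near (0.612, -0.068). Next I move over the long tube and measure the pad face.

```bash
python3 -m jog '[[0.2,1.8,-0.5,0,0,0,0.8],[0.2,3.6,-1,0,0,0,1.6],[0.2,5.4,-1.5,-0.3,0,0,2.4],[0.2,7.2,-2,-0.8,0,0,3.06],[0.2,8.8,-2.5,-1.5,0,0,3.06]]' && python3 -m jog '[[0.2,1.5,-0.5,-1.0,0,0,0],[0.2,2.92,-0.97,-2.4,0,0,0],[0.2,2.92,-0.97,-3.74,0,0,0],[0.2,2.92,-0.97,-3.74,0,0,0]]'
python3 - <<'E'
from h import *
o=bot.get_obs();print(o['ee_pos'],o['tcp_rot'],o['opening'],o['wrist_force'])
im,d=bot.camera('wrist'); save('w1',im)
m=bot.camera_model('wrist');print(m)
r=bot.regions_of('wrist','tube');print([(x['conf'],x['point']) for x in r])
# 3d of regions
T=np.eye(4);T[:3,:3]=R.from_euler('xyz',o['tcp_rot'],degrees=True).as_matrix();T[:3,3]=o['ee_pos']
v,u=np.mgrid[0:480,0:640];x=u-m['cx'];y=v-m['cy'];rr=np.hypot(x,y)+1e-9;th=rr/m['fx']
P=np.stack([np.tan(th)*x/rr*d,np.tan(th)*y/rr*d,d,np.ones_like(d)],-1)
W=(P@(T@np.array(m['tool_from_camera'])).T)[...,:3]; ok=(d>0)&(th<1.3)
p=W[ok&(W[...,2]>.03)&(W[...,2]<.06)&(abs(W[...,1]-.4225)<.04)&(abs(W[...,0]-.5)<.1)]
print(cv2.minAreaRect((p[:,:2]*1000).astype(np.float32)),len(p),p.max(0),np.percentile(p,[1,99],axis=0))
# stand frame measure
W0=np.load('topW.npy');S=np.load('sideW.npy')
th=np.radians(2.2);c,s=np.cos(th),np.sin(th)
for n,A in [('top',W0.reshape(-1,3)),('side',S.reshape(-1,3))]:
    A=A[~np.isnan(A[:,0])]; q=A-[.6119,-.068,0]; Q=np.stack([c*q[:,0]+s*q[:,1],-s*q[:,0]+c*q[:,1],q[:,2]],1)
    k=(abs(Q[:,0])<24)&(abs(Q[:,0])<.024)&(Q[:,2]>.045)&(Q[:,2]<.1)&(Q[:,1]>-.12)&(Q[:,1]<.2)
    h=np.histogram(Q[k,1],bins=np.arange(-.12,.2,.005)); print(n,[(round(b,3),int(a)) for a,b in zip(*h) if a])
    k=(abs(Q[:,0])<.03)&(Q[:,2]>.034)&(Q[:,2]<.042)&(Q[:,1]>-.06)&(Q[:,1]<.07)
    r=Q[k]; print('rods', r[r[:,0]<0][:,0].mean(), r[r[:,0]>0][:,0].mean(), [np.polyfit(r[g][:,1],r[g][:,0],1) for g in (r[:,0]<0,r[:,0]>0)])
E
```

```text
time: 1.9
ee_pos: [0.4303, 0.4461, 0.1941]
tcp_rot: [-90.1, -0.1, 83.2]
wrist_force: [0.1, 0.2, 0.6]
opening: 0.0684
time: 2.3
ee_pos: [0.4999, 0.42, 0.0944]
tcp_rot: [-89.7, 0.4, 83.0]
wrist_force: [-1.0, -0.1, -0.6]
opening: 0.0682
[0.49988713 0.42000564 0.09443912] [-89.65256154   0.36855293  82.97702195] 0.06815673709421076 [-1.04322172 -0.14855067 -0.6347865 ]
{'fx': 371.64829954431775, 'fy': 371.64829954431775, 'cx': 316.6517610583138, 'cy': 237.55642912850257, 'tool_from_camera': array([[ 9.99999790e-01,  2.18441798e-04, -6.09421230e-04,
         6.01382059e-04],
       [ 6.47232521e-04, -3.16718069e-01,  9.48519502e-01,
        -1.42939540e-01],
       [ 1.41815903e-05, -9.48519698e-01, -3.16718144e-01,
         8.19591749e-02],
       [ 0.00000000e+00,  0.00000000e+00,  0.00000000e+00,
         1.00000000e+00]])}
[(0.91, [239.8, 329.8])]
((500.04974365234375, 427.9710388183594), (41.15592575073242, 150.4072265625), 82.91217041015625) 13816 [0.57662002 0.45724367 0.04799581] [[0.42600599 0.40374325 0.0308662 ]
 [0.57219361 0.45337963 0.04676177]]
top [(np.float64(-0.12), 70),
[... 800 characters left out ...]
t64(-0.11), 31), (np.float64(-0.105), 20), (np.float64(-0.1), 71), (np.float64(-0.095), 67), (np.float64(-0.09), 61), (np.float64(-0.085), 2), (np.float64(0.08), 23), (np.float64(0.085), 185), (np.float64(0.09), 60), (np.float64(0.095), 26), (np.float64(0.105), 1), (np.float64(0.11), 10), (np.float64(0.115), 38), (np.float64(0.12), 174), (np.float64(0.125), 59), (np.float64(0.13), 51), (np.float64(0.135), 52), (np.float64(0.14), 55), (np.float64(0.145), 59), (np.float64(0.15), 47), (np.float64(0.155), 47), (np.float64(0.16), 53), (np.float64(0.165), 41), (np.float64(0.17), 3)]
rods -0.014067089551556854 0.012704167513320054 [array([-0.00096976, -0.0140656 ]), array([0.00158374, 0.01270129])]
```

```bash
python3 -m jog '[[0.2,0,0.15,-1.5,0,0,0],[0.2,0,0.15,-2.8,0,0,0],[0.2,0,0.15,-3.45,0,0,0],[0.2,0,0.15,-3.45,0,0,0],[1,0,0.15,-3.45,0,0,0]]' 40 && python3 -m jog '[[1,0,0,0,0,0,0],[1,0,0,0,0,0,0],[1,0,0,0,0,0,0],[1,0,0,0,0,0,0],[1,0,0,0,0,0,0]]'; python3 -c "
from h import *
print(bot.get_obs())"
```

```text
time: 2.9
ee_pos: [0.5014, 0.4271, 0.0164]
tcp_rot: [-90.1, -0.1, 83.1]
wrist_force: [0.2, 0.1, 0.1]
opening: 0.0549
time: 3.4
ee_pos: [0.5019, 0.4271, 0.0167]
tcp_rot: [-90.1, -0.2, 83.1]
wrist_force: [-0.7, -0.8, 6.0]
opening: 0.0324
{'time': 3.4, 'q': array([4.03897933e+01, 2.07009189e+01, 4.85304556e+00, 7.39428647e+01,
       1.94290782e-02, 4.73063125e+01]), 'qd': array([ 0.00540686, -0.01643948, -0.00171957,  0.06726648, -0.02005857,
        0.051312  ]), 'joint_efforts': array([-6.02741484e-01, -6.48128343e+01,  4.35473156e+01, -3.92393265e-01,
       -2.34918343e-01,  8.95217207e-03]), 'ee_pos': array([0.50187318, 0.4271003 , 0.01673233]), 'tcp_rot': array([-90.12761639,  -0.16697961,  83.08370223]), 'wrist_force': array([-0.7319019 , -0.84300606,  5.95968309]), 'torque': array([2.17930787e-03, 2.41241226e-01, 1.21331553e-04]), 'opening': 0.03240999482724489}
```

```bash
python3 -m jog '[[1,0,0,1,0,0,0],[1,0,0,2.5,0,0,0],[1,0,0,4,0,0,0],[1,0,0,5.5,0,0,0],[1,0,-0.8,6,0,0,-0.8]]' && python3 -m jog '[[1,0.4,-1.7,0,0,0,-1.4],[1,0.8,-3.4,0,0,0,-2.8],[1,1.2,-5.1,0,0,0,-4.2],[1,1.6,-6.8,0,0,0,-5.6],[1,2,-8.5,0,0,0,-7]]' && python3 -m jog '[[1,0.4,-1.7,0,0,0,-1.4],[1,0.8,-3.4,0,0,0,-2.8],[1,1.2,-5.1,0,0,0,-4.2],[1,1.6,-6.8,0,0,0,-5.6],[1,2,-8.2,0,0,0,-7]]' && python3 -m jog '[[1,0.2,-1.3,0,0,0,-0.9],[1,0.4,-2.2,0,0,0,-1.38],[1,0.4,-2.32,0,0,0,-1.38],[1,0.4,-2.32,0,0,0,-1.38]]'
python3 - <<'E'
from h import *
o=bot.get_obs();print(o['ee_pos'],o['tcp_rot'],o['wrist_force'],o['q'])
im,d=bot.camera('side'); save('s2',im)
im,d=bot.camera('top'); save('t2',im);W=cloud('top',d)
p=W[(W[...,2]>.14)&(W[...,2]<.22)&(abs(W[...,1]+.068)<.1)&(abs(W[...,0]-.61)<.035)]
r=bot.regions_of('top','tube'); 
for x in r[:2]:
    p=W[x['pixels']];p=p[~np.isnan(p[:,0])]; print(x['conf'],cv2.minAreaRect((p[:,:2]*1000).astype(np.float32)),np.median(p,0))
E
```

```text
time: 3.9
ee_pos: [0.5018, 0.4082, 0.1695]
tcp_rot: [-90.2, -0.3, 79.1]
wrist_force: [-0.2, 0.5, -2.2]
opening: 0.0329
time: 4.4
ee_pos: [0.5513, 0.192, 0.1652]
tcp_rot: [-90.0, -0.1, 43.8]
wrist_force: [1.1, -0.0, -2.3]
opening: 0.0324
time: 4.9
ee_pos: [0.6012, -0.0137, 0.1653]
tcp_rot: [-90.0, -0.1, 8.7]
wrist_force: [1.7, 0.2, -2.4]
opening: 0.0325
time: 5.3
ee_pos: [0.611, -0.0698, 0.1646]
tcp_rot: [-90.0, -0.0, 2.2]
wrist_force: [-0.7, 0.2, -2.2]
opening: 0.0325
[ 0.6110111  -0.06983191  0.16464148] [-8.99941097e+01 -3.37785084e-02  2.15083267e+00] [-0.70603909  0.15790584 -2.20194208] [-6.52505271e+00  1.31091860e+01  1.18608989e+01  8.87192094e+01
  1.09181891e-02  8.13241160e+01]
0.57 ((624.9564208984375, -24.25025177001953), (70.1295394897461, 69.10736083984375), 7.605874061584473) [ 0.60581776 -0.02198649  0.1876627 ]
```

View pics/s2.png

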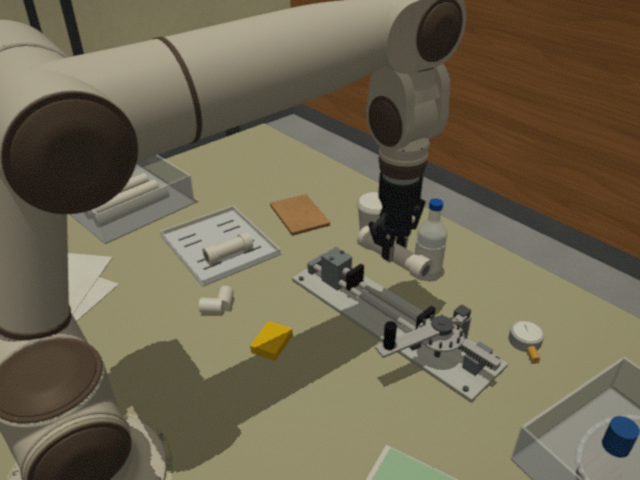

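The side picture shows the tube held level over the stand, with its ends at about (370,237) and (420,265) and the knob at (390,333). I check where the tube sits in the grip before lowering it.

```bash
cat >> h.py <<'E'
def wcloud(d,o):
    m=bot.camera_model('wrist')
    T=np.eye(4);T[:3,:3]=R.from_euler('xyz',o['tcp_rot'],degrees=True).as_matrix();T[:3,3]=o['ee_pos']
    v,u=np.mgrid[0:480,0:640];x=u-m['cx'];y=v-m['cy'];rr=np.hypot(x,y)+1e-9;th=rr/m['fx']
    P=np.stack([np.tan(th)*x/rr*d,np.tan(th)*y/rr*d,d,np.ones_like(d)],-1)
    W=(P@(T@np.array(m['tool_from_camera'])).T)[...,:3]; W[(d<=0)|(th>1.3)]=np.nan
    return W
def stand(W):
    q=W-np.array([.6119,-.068,0]); c,s=np.cos(np.radians(2.2)),np.sin(np.radians(2.2))
    return np.stack([c*q[...,0]+s*q[...,1],-s*q[...,0]+c*q[...,1],q[...,2]],-1)
E
python3 - <<'E'
from h import *
o=bot.get_obs();im,d=bot.camera('wrist');save('w2',im);Q=stand(wcloud(d,o))
print('tcp stand',stand(o['ee_pos']))
for n,m in [(x,bot.regions_of('wrist',x)) for x in ['tube','ram','stand']]:
    for r in m[:1]:
        p=Q[r['pixels']];p=p[~np.isnan(p[:,0])]
        print(n,r['conf'],np.percentile(p,[1,50,99],axis=0).round(4).tolist(),cv2.minAreaRect((p[:,:2]*1000).astype(np.float32)))
W=cloud('side',bot.camera('side')[1]);r=bot.regions_of('side','tube')[0];p=stand(W[r['pixels']]);p=p[~np.isnan(p[:,0])]
print('side',r['conf'],np.percentile(p,[1,50,99],axis=0).round(4).tolist())
h=Q[(abs(Q[...,0])<.024)&(Q[...,2]>.045)&(Q[...,2]<.1)&(abs(Q[...,1])<.15)]
a,b=np.histogram(h[:,1],bins=np.arange(-.15,.15,.005));print([(round(float(y),3),int(x)) for x,y in zip(a,b) if x])
E
```

```text
tcp stand [-0.00096692 -0.00034021  0.16447769]
tube 0.61 [[0.1443, 0.1583, 0.0006], [0.1601, 0.1684, 0.0874], [0.2256, 0.1932, 0.1236]] ((239.177490234375, 192.33926391601562), (194.61485290527344, 44.549739837646484), 11.098581314086914)
ram 0.52 [[-0.2544, 0.0767, 0.0029], [-0.2076, 0.1119, 0.022], [-0.1729, 0.1486, 0.024]] ((-226.05209350585938, 114.14682006835938), (94.39270782470703, 66.91182708740234), 21.91697120666504)
stand 0.95 [[-0.1383, -0.1376, 0.0105], [0.0012, 0.0838, 0.0125], [0.0592, 0.1779, 0.0927]] ((-73.02464294433594, -1.0432586669921875), (371.4370422363281, 271.38385009765625), 88.44525146484375)
side 0.95 [[-0.0222, -0.0782, 0.063], [-0.0128, -0.0356, 0.1816], [0.1503, 0.0725, 0.1942]]
[(0.085, 159), (0.09, 604), (0.095, 603), (0.1, 240), (0.105, 188), (0.11, 180), (0.115, 186), (0.12, 741), (0.125, 637), (0.13, 598), (0.135, 599), (0.14, 601)]
```

View pics/w2.png

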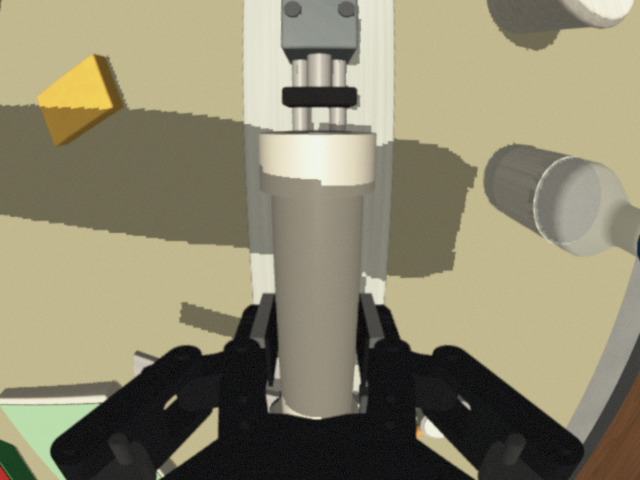

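The wrist picture shows the tube central and square over the rods. Its collar is at (318,160) and there is a clear gap to the pad at (320,97). I lower it now.

```bash
python3 -m jog '[[1,0.04,0.1,-1.2,0,0,0],[1,0.04,0.1,-2.5,0,0,0],[1,0.04,0.1,-3.6,0,0,0],[1,0.04,0.1,-4.3,0,0,0],[1,0.04,0.1,-4.6,0,0,0]]' && python3 -m jog '[[1,0,0,-0.08,0,0,0],[1,0,0,-0.12,0,0,0],[1,0,0,-0.12,0,0,0]]'; python3 -c "
from h import *
o=bot.get_obs();print(stand(o['ee_pos']),o['wrist_force'])"
```

```text
time: 6.25
ee_pos: [0.611, -0.0665, 0.0473]
tcp_rot: [-90.0, 0.1, 2.2]
wrist_force: [-2.3, 2.0, 24.3]
opening: 0.0326
time: 6.55
ee_pos: [0.6124, -0.0668, 0.0469]
tcp_rot: [-90.0, -0.1, 2.2]
wrist_force: [0.7, 1.1, -0.2]
opening: 0.0328
[0.00053174 0.00119679 0.0469393 ] [ 0.72085793  1.06114535 -0.18323247]
```

```bash
python3 -m jog '[[0.6,0,0,0,0,0,0],[0.4,0,0,0,0,0,0],[0.2,0,0,0,0,0,0],[0.2,0,0,0,0,0,0],[0.2,0,0,0,0,0,0]]' && python3 -m jog '[[0.2,0,0,1,0,0,0],[0.2,0,0,2.5,0,0,0],[0.2,0,0,4,0,0,0],[0.2,0,0,5.5,0,0,0],[0.2,0,0,6,0,0,0]]'
python3 - <<'E'
from h import *
o=bot.get_obs();print(o['ee_pos'],o['wrist_force'])
im,d=bot.camera('wrist');save('w3',im);Q=stand(wcloud(d,o))
p=Q[(abs(Q[...,0])<.026)&(Q[...,2]>.06)&(Q[...,2]<.08)&(abs(Q[...,1])<.083)]
print(cv2.minAreaRect((p[:,:2]*1000).astype(np.float32)),np.percentile(p,[1,99],axis=0))
ims,d=bot.camera('side');save('s3',ims[180:420,250:570].repeat(2,0).repeat(2,1))
Q=stand(cloud('side',d)); r=bot.regions_of('side','tube')
for x in r[:3]:
    p=Q[x['pixels']];p=p[~np.isnan(p[:,0])];print(x['conf'],np.percentile(p,[1,50,99],axis=0).round(4).tolist())
E
```

```text
time: 7.05
ee_pos: [0.6121, -0.0669, 0.0461]
tcp_rot: [-90.0, -0.0, 2.2]
wrist_force: [1.1, 0.3, -0.5]
opening: 0.0681
time: 7.55
ee_pos: [0.613, -0.067, 0.2006]
tcp_rot: [-90.0, -0.3, 2.2]
wrist_force: [0.7, -0.3, 0.5]
opening: 0.0684
[ 0.61299605 -0.06697974  0.20061012] [ 0.70309985 -0.29842467  0.47347285]
((0.2624015808105469, -2.656341552734375), (160.6395721435547, 45.270389556884766), 89.92445373535156) [[-0.01925448 -0.08245012  0.06058779]
 [ 0.01952532  0.07688082  0.07760456]]
0.84 [[-0.0203, -0.0761, 0.0442], [-0.0098, -0.0078, 0.0677], [0.0154, 0.0717, 0.0772]]
```

View pics/s3.png

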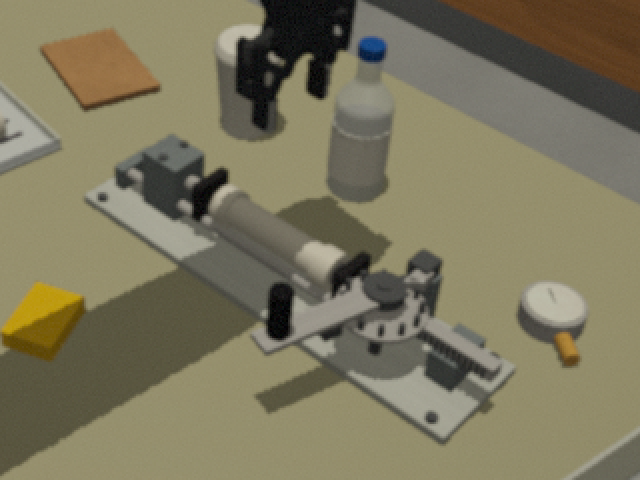

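The side crop shows the tube seated on the rods between the pad (210,195) and the ram (350,270), clear of both, with its top at 77 mm. Next I go over the knob, with the jaws set tangentially.

```bash
python3 -m jog '[[0.2,-1,-0.9,0,0,0,1.6],[0.2,-2,-1.8,0,0,0,3.2],[0.2,-3,-2.7,0,0,0,4.8],[0.2,-4,-3.6,0,0,0,6.4],[0.2,-4.6,-4.1,0,0,0,8]]' && python3 -m jog '[[0.2,-0.4,-0.3,0,0,0,1.6],[0.2,-0.46,-0.42,0,0,0,3.2],[0.2,-0.46,-0.42,0,0,0,4.8],[0.2,-0.46,-0.42,0,0,0,6.4],[0.2,-0.46,-0.42,0,0,0,6.66]]'
python3 -m jog '[[0.2,0,0,0,0,0,0],[0.2,0,0,0,0,0,0]]'
python3 - <<'E'
from h import *
o=bot.get_obs();print(o['ee_pos'],o['tcp_rot'],o['wrist_force'],o['q'])
im,d=bot.camera('wrist');save('w4',im);W=wcloud(d,o)
p=W[(W[...,2]>.138)&(W[...,2]<.152)&(abs(W[...,0]-.487)<.03)&(abs(W[...,1]+.18)<.03)]
print(len(p),cv2.minAreaRect((p[:,:2]*1000).astype(np.float32)),p.mean(0))
p=W[(W[...,2]>.086)&(W[...,2]<.096)&(abs(W[...,0]-.55)<.1)&(abs(W[...,1]+.19)<.06)];print('arm',cv2.minAreaRect((p[:,:2]*1000).astype(np.float32)))
ax=np.array([.6119,-.068])+R.from_euler('z',2.2,degrees=True).as_matrix()[:2,:2]@[-.02,-.14];print('axle',ax)
for a in np.arange(-48,49,8):
    f=np.radians(182.2+a);print(a,(ax+.115*np.array([np.cos(f),np.sin(f)])).round(4),'yaw',round(92.2+a,1))
E
```

```text
time: 8.2
ee_pos: [0.4947, -0.1703, 0.1938]
tcp_rot: [-89.8, 0.1, 42.5]
wrist_force: [-0.1, 0.1, 0.7]
opening: 0.0681
time: 8.7
ee_pos: [0.4848, -0.1797, 0.1938]
tcp_rot: [-89.8, -0.0, 75.6]
wrist_force: [0.1, -0.0, -0.1]
opening: 0.0686
time: 8.9
ee_pos: [0.4853, -0.1797, 0.1952]
tcp_rot: [-89.9, -0.0, 75.3]
wrist_force: [1.0, 0.2, -0.1]
opening: 0.0687
[ 0.4852562  -0.17972372  0.19519573] [-8.99316878e+01 -5.80143732e-03  7.53092440e+01] [ 1.03885461  0.15485233 -0.08679923] [-2.03225413e+01 -2.36468958e-02  8.93045270e-01  9.09852439e+01
 -9.30382459e-04 -5.63178814e+00]
1115 ((485.7283935546875, -177.3268585205078), (21.099021911621094, 21.205045700073242), 63.58617401123047) [ 0.48440949 -0.17704565  0.14463072]
arm ((541.2937622070312, -190.48800659179688), (39.565670013427734, 154.889404296875), 75.35244750976562)
axle [ 0.59728903 -0.20866456]
-48 [ 0.5171 -0.1262] yaw 44.2
-40 [ 0.5064 -0.1382] yaw 52.2
-32 [ 0.4975 -0.1515] yaw 60.2
-24 [ 0.4905 -0.166 ] yaw 68.2
-16 [ 0.4856 -0.1812] yaw 76.2
-8 [ 0.4829 -0.197 ] yaw 84.2
0 [ 0.4824 -0.2131] yaw 92.2
8 [ 0.4841 -0.229 ] yaw 100.2
16 [ 0.488  -0.2446] yaw 108.2
24 [ 0.4941 -0.2594] yaw 116.2
32 [ 0.5022 -0.2733] yaw 124.2
40 [ 0.5121 -0.2859] yaw 132.2
48 [ 0.5237 -0.297 ] yaw 140.2
```

```bash
python3 -m jog '[[0.2,0.03,0,-1,0,0,0],[0.2,0.03,0,-2.2,0,0,0],[0.2,0.03,0,-3.3,0,0,0],[0.2,0.03,0,-3.64,0,0,0],[0.68,0.03,0,-3.64,0,0,0]]' && python3 -m jog '[[0.68,0,0,0,0,0,0],[0.68,0,0,0,0,0,0],[0.68,0,0,0,0,0,0],[0.68,0,0,0,0,0,0]]'
python3 - <<'E'
from h import *
o=bot.get_obs();print(o['ee_pos'],o['tcp_rot'],o['wrist_force'],o['opening'])
im,d=bot.camera('wrist');save('w5',im)
E
```

```text
time: 9.45
ee_pos: [0.4856, -0.1796, 0.1041]
tcp_rot: [-89.9, -0.0, 75.4]
wrist_force: [-0.8, 0.2, -0.1]
opening: 0.0552
time: 9.85
ee_pos: [0.4866, -0.18, 0.1058]
tcp_rot: [-90.1, 0.0, 75.5]
wrist_force: [0.4, -0.3, 0.1]
opening: 0.0271
[ 0.4865967  -0.17997845  0.10579516] [-9.00651520e+01  6.19642338e-03  7.54750769e+01] [ 0.44174368 -0.29755205  0.11315747] 0.027102347434411873
```

View pics/w5.png

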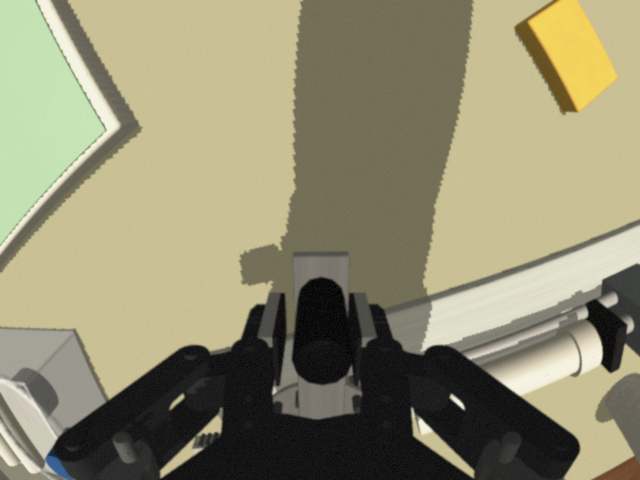

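The knob (322,330) sits caged between the pads. I start the first working stroke, from -16° to +24° and then on to about +46°.

```bash
python3 -m jog '[[0.68,-0.15,-0.68,0,0,0,1.7],[0.68,-0.17,-1.32,0,0,0,3.35],[0.68,-0.1,-1.96,0,0,0,4.95],[0.68,0.06,-2.58,0,0,0,6.55],[0.68,0.3,-3.18,0,0,0,8.15]]' && python3 -m jog '[[0.68,0.32,-0.56,0,0,0,1.6],[0.68,0.72,-1.06,0,0,0,3.2],[0.68,1.05,-1.4,0,0,0,4.4],[0.68,1.05,-1.4,0,0,0,4.4]]'
python3 - <<'E'
from h import *
o=bot.get_obs();print(o['ee_pos'],o['tcp_rot'],o['wrist_force'],o['opening'])
im,d=bot.camera('side');Q=stand(cloud('side',d))
for l in ['tube','ram','lever_knob']:
    r=bot.regions_of('side',l)
    for x in r[:1]:
        p=Q[x['pixels']];p=p[~np.isnan(p[:,0])];print(l,x['conf'],np.percentile(p,[1,50,99],axis=0).round(4).tolist())
k=(abs(Q[...,0])<.024)&(Q[...,2]>.045)&(Q[...,2]<.1)&(abs(Q[...,1])<.15);h=Q[k]
a,b=np.histogram(h[:,1],bins=np.arange(-.15,.15,.005));print([(round(float(y),3),int(x)) for x,y in zip(a,b) if x])
save('s6',im[180:420,250:570].repeat(2,0).repeat(2,1))
E
```

```text
time: 10.4
ee_pos: [0.4937, -0.259, 0.1053]
tcp_rot: [-90.1, -0.1, 116.6]
wrist_force: [0.3, 3.4, 0.5]
opening: 0.0273
time: 10.8
ee_pos: [0.5203, -0.2948, 0.1048]
tcp_rot: [-90.0, -0.0, 138.3]
wrist_force: [-1.5, 0.5, 0.8]
opening: 0.0275
[ 0.5202539  -0.29483955  0.10482115] [-8.99940865e+01 -3.73972957e-02  1.38295881e+02] [-1.50253025  0.51068427  0.83655885] 0.027494798459378304
tube 0.96 [[-0.0204, -0.0744, -0.0007], [-0.01, 0.001, 0.0678], [0.0779, 0.0749, 0.0777]]
ram 0.92 [[-0.0228, -0.2419, 0.0404], [-0.0056, -0.0871, 0.0627], [0.0224, -0.0763, 0.0802]]
lever_knob 0.6 [[-0.1208, -0.2421, 0.0116], [-0.1056, -0.2261, 0.0988], [-0.0117, -0.1222, 0.1493]]
[(-0.13, 6), (-0.125, 14), (-0.12, 2), (-0.115, 5), (-0.11, 20), (-0.105, 7), (-0.1, 1), (-0.095, 10), (-0.09, 134), (-0.085, 76), (-0.08, 64), (-0.075, 34), (-0.07, 52), (-0.065, 53), (-0.06, 49), (-0.055, 26), (-0.05, 37), (-0.045, 42), (-0.04, 40), (-0.035, 36), (-0.03, 40), (-0.025, 39), (-0.02, 41), (-0.015, 33), (-0.01, 44), (-0.005, 39), (0.0, 38), (0.005, 33), (0.01, 39), (0.015, 38), (0.02, 38), (0.025, 30), (0.03, 42), (0.035, 35), (0.04, 37), (0.045, 38), (0.05, 42), (0.055, 62), (0.06, 40), (0.065, 45), (0.07, 39), (0.075, 7), (0.08, 14), (0.085, 148), (0.09, 53), (0.095, 26), (0.1, 1), (0.11, 11), (0.115, 45), (0.12, 174), (0.125, 55), (0.13, 58), (0.135, 50), (0.14, 63)]
```

View pics/s6.png

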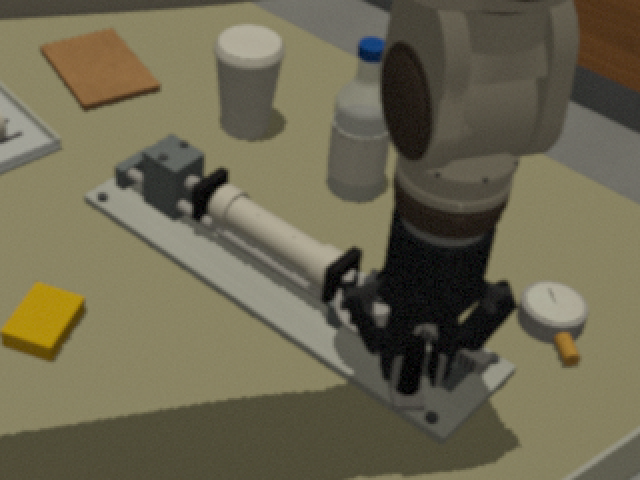

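The side crop shows the ram plate (342,275) now against the tube's near collar, about two notches on, and the tube still short of the pad. Now the return stroke.

```bash
python3 -m jog '[[0.68,-0.34,0.34,0,0,0,-1.2],[0.68,-0.74,0.85,0,0,0,-2.8],[0.68,-1.06,1.4,0,0,0,-4.4],[0.68,-1.31,2,0,0,0,-6],[0.68,-1.46,2.62,0,0,0,-7.6]]' && python3 -m jog '[[0.68,-0.07,0.64,0,0,0,-1.6],[0.68,-0.05,1.28,0,0,0,-3.2],[0.68,0.06,1.91,0,0,0,-4.8],[0.68,0.26,2.52,0,0,0,-6.4],[0.68,0.54,3.1,0,0,0,-8]]' && python3 -m jog '[[0.68,0.36,0.53,0,0,0,-1.6],[0.68,0.7,0.93,0,0,0,-2.9],[0.68,0.7,0.93,0,0,0,-2.9]]'
python3 - <<'E'
from h import *
o=bot.get_obs();print(o['ee_pos'],o['tcp_rot'],o['wrist_force'],o['opening'])
im,d=bot.camera('side');Q=stand(cloud('side',d))
for l in ['tube','ram']:
    r=bot.regions_of('side',l)
    for x in r[:1]:
        p=Q[x['pixels']];p=p[~np.isnan(p[:,0])];print(l,x['conf'],np.percentile(p,[1,50,99],axis=0).round(4).tolist())
E
```

```text
time: 11.5
ee_pos: [0.4828, -0.229, 0.1053]
tcp_rot: [-90.0, 0.1, 99.8]
wrist_force: [2.2, -7.1, -1.7]
opening: 0.0274
time: 12.0
ee_pos: [0.4965, -0.1508, 0.1054]
tcp_rot: [-90.0, 0.0, 59.8]
wrist_force: [-0.2, -0.5, -0.2]
opening: 0.0275
time: 12.3
ee_pos: [0.5148, -0.1271, 0.1052]
tcp_rot: [-90.0, -0.0, 45.6]
wrist_force: [-0.1, 0.5, 0.1]
opening: 0.0274
[ 0.514786   -0.12706861  0.10519216] [-9.00284566e+01 -1.63542348e-02  4.56466740e+01] [-0.132708    0.50743856  0.12526544] 0.02737879486074993
tube 0.84 [[-0.0204, -0.0751, 0.0471], [-0.0108, -0.0294, 0.0684], [0.0115, 0.0725, 0.0779]]
ram 0.56 [[-0.0213, -0.2451, 0.0124], [-0.0031, -0.1985, 0.0625], [0.0523, -0.0789, 0.0799]]
```

```bash
python3 -m jog '[[0.68,-0.34,-0.4,0,0,0,1.3],[0.68,-0.7,-0.93,0,0,0,2.9],[0.68,-0.98,-1.51,0,0,0,4.5],[0.68,-1.18,-2.12,0,0,0,6.1],[0.68,-1.28,-2.75,0,0,0,7.7]]' && python3 -m jog '[[0.68,-0.02,-0.64,0,0,0,1.6],[0.68,0.05,-1.28,0,0,0,3.2],[0.68,0.2,-1.9,0,0,0,4.8],[0.68,0.2,-1.9,0,0,0,4.8]]'
cat > f.py <<'E'
from h import *
o=bot.get_obs();ax=np.array([.5973,-.2087]);r=o['ee_pos'][:2]-ax
n=np.hypot(*r);f=np.degrees(np.arctan2(r[1],r[0]))%360;t=np.array([-r[1],r[0]])/n
print('t',o['time'],'ang',round(f-182.2,1),'rad',round(n,4),'yawerr',round(o['tcp_rot'][2]%360-(f-90),1),'push',round(-o['wrist_force'][:2]@t,1),'radialF',round(o['wrist_force'][:2]@r/n,1),o['wrist_force'].round(1),'pos',o['ee_pos'].round(4))
E
python3 f.py
```

```text
time: 12.95
ee_pos: [0.4823, -0.1969, 0.1053]
tcp_rot: [-90.1, -0.1, 84.7]
wrist_force: [5.2, 6.0, -0.4]
opening: 0.0272
time: 13.35
ee_pos: [0.4871, -0.2457, 0.105]
tcp_rot: [-90.0, -0.0, 108.4]
wrist_force: [-0.5, 0.7, 1.0]
opening: 0.0276
t 13.35 ang 16.3 rad 0.1162 yawerr -0.2 push 0.8 radialF 0.2 [-0.5  0.7  1. ] pos [ 0.4871 -0.2457  0.105 ]
```

```bash
python3 -m jog '[[0.68,0.12,-0.3,0,0,0,0.8],[0.68,0.24,-0.59,0,0,0,1.6],[0.68,0.4,-0.88,0,0,0,2.4],[0.68,0.57,-1.15,0,0,0,3.2],[0.68,0.57,-1.15,0,0,0,3.2]]' && python3 f.py && python3 -m jog '[[0.68,0.19,-0.26,0,0,0,0.8],[0.68,0.4,-0.5,0,0,0,1.6],[0.68,0.74,-0.85,0,0,0,2.8],[0.68,0.74,-0.85,0,0,0,2.8],[0.68,0.74,-0.85,0,0,0,2.8]]' && python3 f.py
python3 - <<'E'
from h import *
im,d=bot.camera('side');Q=stand(cloud('side',d))
for l in ['tube','ram']:
    for x in bot.regions_of('side',l)[:1]:
        p=Q[x['pixels']];p=p[~np.isnan(p[:,0])];print(l,x['conf'],np.percentile(p,[1,50,99],axis=0).round(4).tolist())
h=Q[(abs(Q[...,0])<.024)&(Q[...,2]>.045)&(Q[...,2]<.1)&(Q[...,1]>.05)&(Q[...,1]<.13)]
a,b=np.histogram(h[:,1],bins=np.arange(.05,.13,.0025));print([(round(float(y),4),int(x)) for x,y in zip(a,b) if x])
save('s7',im[180:420,250:570].repeat(2,0).repeat(2,1))
E
```

```text
time: 13.85
ee_pos: [0.5015, -0.2733, 0.1049]
tcp_rot: [-90.0, -0.0, 124.1]
wrist_force: [-0.6, 0.1, 0.1]
opening: 0.0274
t 13.85 ang 31.8 rad 0.1156 yawerr 0.1 push 0.4 radialF 0.5 [-0.6  0.1  0.1] pos [ 0.5015 -0.2733  0.1049]
time: 14.35
ee_pos: [0.5197, -0.2937, 0.1049]
tcp_rot: [-90.0, -0.1, 137.9]
wrist_force: [-1.9, 2.9, -0.8]
opening: 0.0275
t 14.35 ang 45.4 rad 0.1151 yawerr 0.3 push 3.4 radialF -0.9 [-1.9  2.9 -0.8] pos [ 0.5197 -0.2937  0.1049]
tube 0.95 [[-0.0204, -0.0583, 0.0358], [-0.0105, 0.0134, 0.0676], [0.0173, 0.0872, 0.077]]
ram 0.71 [[-0.0231, -0.2278, 0.037], [-0.0065, -0.0726, 0.0625], [0.0193, -0.0622, 0.0799]]
[(0.05, 17), (0.0525, 14), (0.055, 20), (0.0575, 20), (0.06, 16), (0.0625, 15), (0.065, 18), (0.0675, 39), (0.07, 32), (0.0725, 19), (0.075, 23), (0.0775, 15), (0.08, 20), (0.0825, 20), (0.085, 26), (0.0875, 47), (0.09, 45), (0.0925, 21), (0.095, 34), (0.0975, 15), (0.1, 15), (0.1125, 2), (0.115, 9), (0.1175, 26), (0.12, 118), (0.1225, 54), (0.125, 29)]
```

View pics/s7.png

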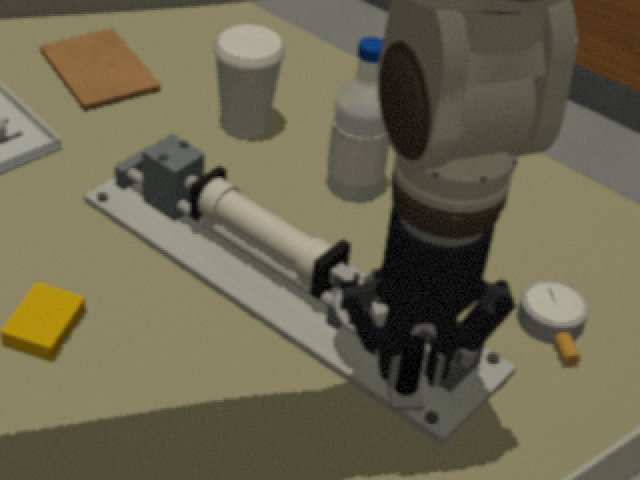

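The tube now meets the pad, with its far collar at (212,195) against the plate, and the push has begun to rise to 3.4 N. I make a second return stroke and then a slow working stroke with force checks.

```bash
python3 -m jog '[[0.68,-0.34,0.34,0,0,0,-1.2],[0.68,-0.74,0.85,0,0,0,-2.8],[0.68,-1.06,1.4,0,0,0,-4.4],[0.68,-1.31,2,0,0,0,-6],[0.68,-1.46,2.62,0,0,0,-7.6]]' && python3 -m jog '[[0.68,-0.07,0.64,0,0,0,-1.6],[0.68,-0.05,1.28,0,0,0,-3.2],[0.68,0.06,1.91,0,0,0,-4.8],[0.68,0.26,2.52,0,0,0,-6.4],[0.68,0.54,3.1,0,0,0,-8]]' && python3 -m jog '[[0.68,0.36,0.53,0,0,0,-1.6],[0.68,0.7,0.93,0,0,0,-2.9],[0.68,0.7,0.93,0,0,0,-2.9]]'
python3 f.py;  python3 -m jog '[[0.68,-0.34,-0.4,0,0,0,1.3],[0.68,-0.7,-0.93,0,0,0,2.9],[0.68,-0.84,-1.22,0,0,0,3.7],[0.68,-0.98,-1.51,0,0,0,4.5],[0.68,-0.98,-1.51,0,0,0,4.5]]'; python3 f.py
```

```text
time: 15.0
ee_pos: [0.4832, -0.2295, 0.1054]
tcp_rot: [-90.0, 0.2, 99.7]
wrist_force: [1.7, -6.3, -1.7]
opening: 0.027
time: 15.5
ee_pos: [0.497, -0.1512, 0.1055]
tcp_rot: [-90.1, 0.1, 59.8]
wrist_force: [-0.2, -1.3, 0.7]
opening: 0.0273
time: 15.8
ee_pos: [0.5153, -0.1274, 0.1053]
tcp_rot: [-90.1, -0.0, 45.6]
wrist_force: [0.3, -0.3, 0.0]
opening: 0.0276
t 15.8 ang -47.0 rad 0.1155 yawerr 0.4 push 0.0 radialF -0.4 [ 0.3 -0.3  0. ] pos [ 0.5153 -0.1274  0.1053]
time: 16.3
ee_pos: [0.4898, -0.1669, 0.1053]
tcp_rot: [-90.1, 0.0, 68.3]
wrist_force: [0.2, -0.4, 1.1]
opening: 0.0275
t 16.3 ang -23.5 rad 0.1154 yawerr -0.4 push -0.3 radialF -0.4 [ 0.2 -0.4  1.1] pos [ 0.4898 -0.1669  0.1053]
```

```bash
python3 -m jog '[[0.68,-0.1,-0.3,0,0,0,0.8],[0.68,-0.2,-0.61,0,0,0,1.6],[0.68,-0.2,-0.61,0,0,0,1.6],[0.68,-0.2,-0.61,0,0,0,1.6]]'; python3 f.py;  python3 -m jog '[[0.68,-0.06,-0.32,0,0,0,0.8],[0.68,-0.11,-0.63,0,0,0,1.6],[0.68,-0.11,-0.63,0,0,0,1.6],[0.68,-0.11,-0.63,0,0,0,1.6]]'; python3 f.py; python3 -m jog '[[0.68,-0.02,-0.32,0,0,0,0.8],[0.68,-0.02,-0.64,0,0,0,1.6],[0.68,-0.02,-0.64,0,0,0,1.6],[0.68,-0.02,-0.64,0,0,0,1.6]]'; python3 f.py
```

```text
time: 16.7
ee_pos: [0.4855, -0.1809, 0.1052]
tcp_rot: [-90.0, -0.0, 76.1]
wrist_force: [2.6, 2.3, 1.0]
opening: 0.0274
t 16.7 ang -16.1 rad 0.1152 yawerr 0.0 push 2.8 radialF -2.0 [2.6 2.3 1. ] pos [ 0.4855 -0.1809  0.1052]
time: 17.1
ee_pos: [0.4826, -0.1965, 0.1052]
tcp_rot: [-90.0, -0.0, 84.1]
wrist_force: [1.9, 1.6, 0.5]
opening: 0.0274
t 17.1 ang -8.3 rad 0.1153 yawerr 0.2 push 1.8 radialF -1.7 [1.9 1.6 0.5] pos [ 0.4826 -0.1965  0.1052]
time: 17.5
ee_pos: [0.4818, -0.2126, 0.105]
tcp_rot: [-90.0, 0.0, 92.1]
wrist_force: [1.5, 1.4, 0.6]
opening: 0.0272
t 17.5 ang -0.3 rad 0.1155 yawerr 0.1 push 1.4 radialF -1.6 [1.5 1.4 0.6] pos [ 0.4818 -0.2126  0.105 ]
```

```bash
python3 -m jog '[[0.68,0.03,-0.32,0,0,0,0.8],[0.68,0.07,-0.64,0,0,0,1.6],[0.68,0.07,-0.64,0,0,0,1.6],[0.68,0.07,-0.64,0,0,0,1.6]]'; python3 f.py;  python3 -m jog '[[0.68,0.08,-0.31,0,0,0,0.8],[0.68,0.16,-0.62,0,0,0,1.6],[0.68,0.16,-0.62,0,0,0,1.6]]'; python3 f.py; python3 -m jog '[[0.68,0.16,-0.62,0,0,0,1.6]]' >/dev/null; echo
```

```text
time: 17.9
ee_pos: [0.4836, -0.2284, 0.105]
tcp_rot: [-90.0, -0.0, 100.1]
wrist_force: [2.5, 4.4, 0.9]
opening: 0.0277
t 17.9 ang 7.6 rad 0.1154 yawerr 0.2 push 3.9 radialF -3.2 [2.5 4.4 0.9] pos [ 0.4836 -0.2284  0.105 ]
time: 18.2
ee_pos: [0.4877, -0.2435, 0.1049]
tcp_rot: [-90.0, -0.1, 108.2]
wrist_force: [1.9, 7.7, 0.6]
opening: 0.0271
t 18.2 ang 15.4 rad 0.115 yawerr 0.6 push 6.7 radialF -4.2 [1.9 7.7 0.6] pos [ 0.4877 -0.2435  0.1049]
```

```bash
python3 f.py; python3 -m jog '[[0.68,0.04,0,0,0,0,0],[0.68,0.04,0,0,0,0,0]]'; python3 f.py
```

```text
t 18.3 ang 22.4 rad 0.1164 yawerr 1.7 push 13.0 radialF -9.0 [ 2.7 15.5  0.9] pos [ 0.4914 -0.2571  0.1049]
time: 18.5
ee_pos: [0.4917, -0.2591, 0.1048]
tcp_rot: [-89.9, -0.1, 116.1]
wrist_force: [-3.3, 5.8, 2.1]
opening: 0.0276
t 18.5 ang 23.3 rad 0.117 yawerr 0.6 push 6.6 radialF 0.5 [-3.3  5.8  2.1] pos [ 0.4917 -0.2591  0.1048]
```

```bash
python3 -m jog '[[0.68,0.2,-0.28,0,0,0,0.8],[0.68,0.4,-0.57,0,0,0,1.6],[0.68,0.4,-0.57,0,0,0,1.6],[0.68,0.4,-0.57,0,0,0,1.6]]'; python3 f.py;  python3 -m jog '[[0.68,0.2,-0.25,0,0,0,0.8],[0.68,0.4,-0.5,0,0,0,1.6],[0.68,0.4,-0.5,0,0,0,1.6],[0.68,0.4,-0.5,0,0,0,1.6]]'; python3 f.py
```

```text
time: 18.9
ee_pos: [0.501, -0.2736, 0.1045]
tcp_rot: [-89.8, -0.2, 124.1]
wrist_force: [-7.0, 3.0, 1.0]
opening: 0.0275
t 18.9 ang 31.8 rad 0.1162 yawerr 0.1 push 6.4 radialF 4.2 [-7.  3.  1.] pos [ 0.501  -0.2736  0.1045]
time: 19.3
ee_pos: [0.5109, -0.2859, 0.1045]
tcp_rot: [-89.9, -0.2, 132.1]
wrist_force: [-6.6, 4.5, 2.2]
opening: 0.0275
t 19.3 ang 39.6 rad 0.1158 yawerr 0.3 push 7.8 radialF 1.9 [-6.6  4.5  2.2] pos [ 0.5109 -0.2859  0.1045]
```

```bash
python3 -m jog '[[0.68,0.17,-0.17,0,0,0,0.6],[0.68,0.37,-0.34,0,0,0,1.2],[0.68,0.37,-0.34,0,0,0,1.2],[0.68,0.37,-0.34,0,0,0,1.2]]'; python3 f.py
cat > r.py <<'E'
from h import *
im,d=bot.camera('side');Q=stand(cloud('side',d))
for l in ['tube','ram']:
    for x in bot.regions_of('side',l)[:1]:
        p=Q[x['pixels']];p=p[~np.isnan(p[:,0])];print(l,x['conf'],np.percentile(p,[1,50,99],axis=0).round(4).tolist())
E
python3 r.py;  python3 -m jog '[[0.68,-0.34,0.34,0,0,0,-1.2],[0.68,-0.74,0.85,0,0,0,-2.8],[0.68,-1.06,1.4,0,0,0,-4.4],[0.68,-1.31,2,0,0,0,-6],[0.68,-1.46,2.62,0,0,0,-7.6]]' && python3 -m jog '[[0.68,-0.07,0.64,0,0,0,-1.6],[0.68,-0.05,1.28,0,0,0,-3.2],[0.68,0.06,1.91,0,0,0,-4.8],[0.68,0.26,2.52,0,0,0,-6.4],[0.68,0.54,3.1,0,0,0,-8]]'; python3 f.py;python3 r.py
```

```text
time: 19.7
ee_pos: [0.5195, -0.2942, 0.1045]
tcp_rot: [-89.8, -0.3, 138.1]
wrist_force: [-10.9, 4.6, 4.5]
opening: 0.0272
t 19.7 ang 45.5 rad 0.1156 yawerr 0.4 push 11.1 radialF 3.9 [-10.9   4.6   4.5] pos [ 0.5195 -0.2942  0.1045]
tube 0.93 [[-0.0203, -0.047, -0.0001], [-0.0101, 0.0321, 0.0671], [0.0787, 0.102, 0.0773]]
ram 0.59 [[-0.1062, -0.2287, 0.01], [-0.0067, -0.0596, 0.0625], [0.025, -0.0416, 0.1802]]
time: 20.35
ee_pos: [0.4843, -0.23, 0.1049]
tcp_rot: [-89.9, 0.1, 99.7]
wrist_force: [1.1, -5.9, -1.1]
opening: 0.0271
time: 20.85
ee_pos: [0.498, -0.152, 0.1049]
tcp_rot: [-90.0, 0.2, 59.7]
wrist_force: [-0.8, -1.6, 0.3]
opening: 0.0272
t 20.85 ang -31.9 rad 0.1143 yawerr -0.6 push -1.7 radialF -0.1 [-0.8 -1.6  0.3] pos [ 0.498  -0.152   0.1049]
tube 0.65 [[-0.1039, -0.0543, 0.0118], [-0.0104, 0.0693, 0.0685], [0.0162, 0.0995, 0.1734]]
ram 0.58 [[-0.0224, -0.2176, 0.0192], [-0.0046, -0.0814, 0.0617], [0.0239, -0.0521, 0.0799]]
```

```bash
python3 -m jog '[[0.68,0.36,0.53,0,0,0,-1.6],[0.68,0.68,0.93,0,0,0,-2.9],[0.68,0.68,0.93,0,0,0,-2.9]]'
python3 f.py;  python3 -m jog '[[0.68,-0.34,-0.4,0,0,0,1.3],[0.68,-0.7,-0.93,0,0,0,2.9],[0.68,-0.84,-1.22,0,0,0,3.7],[0.68,-0.98,-1.51,0,0,0,4.5],[0.68,-0.98,-1.51,0,0,0,4.5]]'; python3 f.py;  python3 -m jog '[[0.68,-0.1,-0.3,0,0,0,0.8],[0.68,-0.2,-0.61,0,0,0,1.6],[0.68,-0.2,-0.61,0,0,0,1.6],[0.68,-0.2,-0.61,0,0,0,1.6]]'; python3 f.py
```

```text
time: 21.3
ee_pos: [0.5161, -0.1289, 0.1049]
tcp_rot: [-90.0, 0.0, 45.8]
wrist_force: [-0.4, 0.5, -0.3]
opening: 0.0272
t 21.3 ang -46.7 rad 0.1138 yawerr 0.4 push 0.0 radialF 0.6 [-0.4  0.5 -0.3] pos [ 0.5161 -0.1289  0.1049]
time: 21.8
ee_pos: [0.4914, -0.1672, 0.105]
tcp_rot: [-90.0, -0.1, 68.7]
wrist_force: [5.6, 6.1, -2.7]
opening: 0.0276
t 21.8 ang -23.6 rad 0.1138 yawerr 0.1 push 7.7 radialF -3.0 [ 5.6  6.1 -2.7] pos [ 0.4914 -0.1672  0.105 ]
time: 22.2
ee_pos: [0.4871, -0.1816, 0.105]
tcp_rot: [-90.1, -0.2, 76.6]
wrist_force: [8.8, 8.0, -3.0]
opening: 0.0273
t 22.2 ang -16.0 rad 0.1135 yawerr 0.4 push 9.8 radialF -6.7 [ 8.8  8.  -3. ] pos [ 0.4871 -0.1816  0.105 ]
```

```bash
python3 -m jog '[[0.68,-0.06,-0.16,0,0,0,0.4],[0.68,-0.11,-0.32,0,0,0,0.8],[0.68,-0.11,-0.32,0,0,0,0.8],[0.68,-0.11,-0.32,0,0,0,0.8]]'; python3 f.py;  python3 -m jog '[[0.68,-0.03,-0.16,0,0,0,0.4],[0.68,-0.05,-0.32,0,0,0,0.8],[0.68,-0.05,-0.32,0,0,0,0.8],[0.68,-0.05,-0.32,0,0,0,0.8]]'; python3 f.py
```

```text
time: 22.6
ee_pos: [0.4847, -0.1892, 0.1051]
tcp_rot: [-90.1, -0.2, 80.6]
wrist_force: [8.8, 9.4, -1.6]
opening: 0.0272
t 22.6 ang -12.0 rad 0.1142 yawerr 0.5 push 10.8 radialF -7.0 [ 8.8  9.4 -1.6] pos [ 0.4847 -0.1892  0.1051]
time: 23.0
ee_pos: [0.4835, -0.1969, 0.1052]
tcp_rot: [-90.2, -0.2, 84.7]
wrist_force: [9.4, 12.3, -1.3]
opening: 0.0274
t 23.0 ang -8.1 rad 0.1144 yawerr 0.6 push 13.2 radialF -8.1 [ 9.4 12.3 -1.3] pos [ 0.4835 -0.1969  0.1052]
```

```bash
python3 r.py; python3 -m jog '[[0.68,-0.01,-0.12,0,0,0,0.3],[0.68,-0.01,-0.16,0,0,0,0.4],[0.68,-0.01,-0.16,0,0,0,0.4]]'; python3 f.py
```

```text
tube 0.72 [[-0.0205, 0.0398, 0.0434], [-0.0106, 0.0751, 0.0679], [0.0125, 0.1015, 0.077]]
ram 0.75 [[-0.0106, -0.2131, 0.0452], [-0.004, -0.1969, 0.0611], [0.0255, -0.088, 0.0662]]
time: 23.45
ee_pos: [0.4833, -0.2007, 0.1052]
tcp_rot: [-90.2, -0.2, 86.7]
wrist_force: [8.6, 13.0, -2.5]
opening: 0.0274
t 23.45 ang -6.2 rad 0.1143 yawerr 0.7 push 13.6 radialF -7.7 [ 8.6 13.  -2.5] pos [ 0.4833 -0.2007  0.1052]
```

The push is 13.6 N, inside the target band. I ease off, let go, lift clear and measure the resting clamp.

```bash
python3 -m jog '[[0.68,0.04,0.3,0,0,0,-0.8],[0.68,0.1,0.64,0,0,0,-1.6],[0.68,0.2,1.0,0,0,0,-2.6],[0.68,0.31,1.4,0,0,0,-3.6],[0.68,0.31,1.4,0,0,0,-3.6]]'; python3 f.py; python3 -m jog '[[0.5,0,-0.08,0,0,0,0],[0.2,0,-0.08,0,0,0,0],[0.2,0,-0.08,0,0,0,0],[0.2,0,-0.08,0,0,0,0]]' ; python3 -m jog '[[0.2,0,0,1,0,0,0],[0.2,0,0,2.5,0,0,0],[0.2,-1,-0.5,4,0,0,0],[0.2,-2.5,-0.9,5.5,0,0,0],[0.2,-4,-1.2,6,0,0,0]]';python3 r.py
python3 - <<'E'
from h import *
im,d=bot.camera('side'); save('s8',im)
b=cv2.cvtColor(cv2.imread('pics/s2.png'),cv2.COLOR_BGR2GRAY); n=cv2.cvtColor(im,cv2.COLOR_RGB2GRAY)
save('s8c',im[180:420,250:570].repeat(2,0).repeat(2,1))
im,d=bot.camera('top'); save('t8',im);Q=stand(cloud('top',d));Q0=stand(np.load('topW.npy'))
S=stand(cloud('side',bot.camera('side')[1]));S0=stand(np.load('sideW.npy'))
# black pad/ram plates: z 58..85, |x|<20 -> front face y
for n,A in [('top0',Q0),('top',Q),('side0',S0),('side',S)]:
    for lab,lo,hi in [('ram',-.11,-.03),('pad',.075,.125)]:
        p=A[(abs(A[...,0])<.024)&(A[...,2]>.0765 if lab=='ram' else A[...,2]>.0770)&(A[...,2]<.09)&(abs(A[...,0])<.024)&(A[...,1]>lo)&(A[...,1]<hi)]
        if len(p): print(n,lab,len(p),np.percentile(p[:,1],[2,10,50,90,98]).round(4))
E
```

```text
time: 23.95
ee_pos: [0.4904, -0.1657, 0.1052]
tcp_rot: [-90.0, -0.2, 68.5]
wrist_force: [4.7, 7.6, -0.2]
opening: 0.0277
t 23.95 ang -24.1 rad 0.1153 yawerr 0.4 push 8.8 radialF -1.5 [ 4.7  7.6 -0.2] pos [ 0.4904 -0.1657  0.1052]
time: 24.35
ee_pos: [0.4896, -0.1695, 0.1051]
tcp_rot: [-90.0, 0.0, 68.4]
wrist_force: [0.7, 0.4, -0.1]
opening: 0.0683
time: 24.85
ee_pos: [0.3894, -0.1997, 0.2581]
tcp_rot: [-90.2, 0.1, 68.4]
wrist_force: [-0.4, 0.2, 0.1]
opening: 0.0679
tube 0.84 [[-0.0214, -0.0504, 0.0002], [-0.0093, -0.0319, 0.0691], [0.0775, 0.0637, 0.0783]]
ram 0.77 [[-0.0226, -0.2174, 0.0111], [-0.0051, -0.0755, 0.0624], [0.057, -0.0469, 0.0804]]
top0 ram 113 [-0.1051 -0.1007 -0.0888 -0.0841 -0.0828]
top0 pad 100 [0.0888 0.0902 0.0956 0.1239 0.1248]
top ram 133 [-0.1062 -0.1025 -0.0542 -0.0455 -0.0338]
top pad 122 [0.0896 0.1022 0.1078 0.1237 0.1247]
side0 ram 105 [-0.1093 -0.1062 -0.0933 -0.087  -0.0865]
side0 pad 110 [0.0849 0.0875 0.0961 0.1228 0.1243]
side ram 121 [-0.109  -0.1063 -0.0577 -0.05   -0.0353]
side pad 26 [0.1036 0.1066 0.122  0.1241 0.1248]
```

View pics/s8c.png

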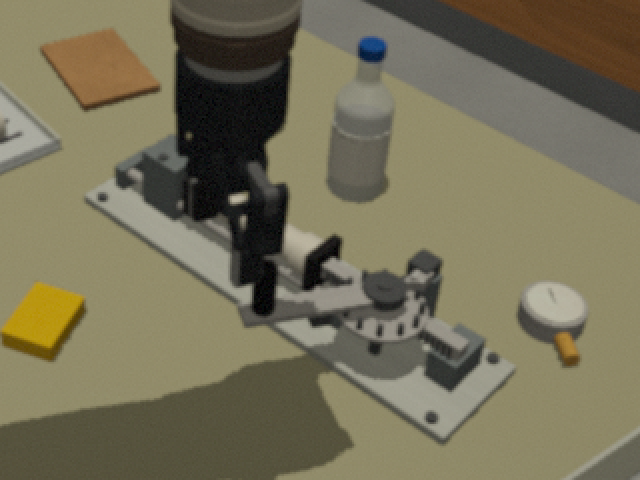

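The crop shows the ram (322,262) forward with the tube clamped, the lever let go and the gripper clear. The ram moved about 35–37 mm (5 notches) and the pad was pushed back about 12 mm, so the resting clamp is about 60 N, inside 45–140 N. I settle briefly, check again and hand in.

```bash
python3 -m jog '[[0.2,-1,0,0.5,0,0,0],[0.2,-1,0,0.5,0,0,0],[0.2,-1,0,0.5,0,0,0],[0.2,-1,0,0.5,0,0,0]]'
python3 - <<'E'
from h import *
Q0=stand(np.load('topW.npy'));d=bot.camera('top')[1];W=cloud('top',d);Q=stand(W)
for n,A in [('before',Q0),('now',Q)]:
    p=A[(abs(A[...,0])<.024)&(A[...,2]>.077)&(A[...,2]<.09)&(A[...,1]>.075)&(A[...,1]<.125)];print(n,np.percentile(p[:,1],[10,50]).round(4))
p=Q[(abs(Q[...,0])<.026)&(Q[...,2]>.06)&(Q[...,2]<.08)&(Q[...,1]>-.043)&(Q[...,1]<.095)]
print(cv2.minAreaRect((p[:,:2]*1000).astype(np.float32)),np.percentile(p[:,2],99))
for l in ['short_tube','bottle','crayon_box','gauge','elbow','notepad','coffee_cup']:
    for x in bot.regions_of('top',l)[:1]:
        q=W[x['pixels']];q=q[~np.isnan(q[:,0])];print(l,x['conf'],np.median(q,0).round(3))
o=bot.get_obs();print(o['time'],o['wrist_force'],o['ee_pos'])
bot.job_done()
E
```

```text
time: 25.55
ee_pos: [0.3656, -0.1987, 0.2666]
tcp_rot: [-89.9, -0.0, 68.3]
wrist_force: [0.4, -0.3, -0.2]
opening: 0.0683
before [0.0902 0.0956]
now [0.1024 0.1078]
((0.36765480041503906, 26.04653549194336), (40.24595642089844, 137.74337768554688), 0.6087881922721863) 0.07753827557966748
short_tube 0.73 [ 0.596 -0.125  0.013]
bottle 0.9 [ 0.773 -0.02   0.125]
crayon_box 0.65 [0.392 0.034 0.021]
gauge 0.87 [ 0.759 -0.291  0.026]
elbow 0.7 [0.375 0.193 0.028]
notepad 0.94 [0.724 0.343 0.012]
coffee_cup 0.71 [0.769 0.134 0.121]
25.95 [ 1.25087612 -0.70130765  0.05251877] [ 0.36508173 -0.19881729  0.26742597]
the job is handed in; nothing more can be done
```

The long tube is clamped on the guide rods at about 60 N (45–140 N allowed), and I handed the job in at about 26 s. I laid it on the rods and let go of it. I then advanced the ram with the lever alone, three working strokes and part of a fourth, until the held push at the knob read 13.6 N. Then I eased off, let go of the knob and moved the arm clear.

**Clamp:** The ram ended about 35–37 mm (5 notches) forward. The pad was pushed back 12.2 mm, which at 5 N per mm gives the 60 N. The wheel dropped back onto its pawl when I eased off, so this is nearer the low end of the range. I did not go for the next notch because I estimated it would need 15 to 16 N at the knob.

**Tube position:** The axis is within 0.5 mm of the centre line sideways, tilted about 0.6°, with its top at 77 mm.

**Other objects:** The bottle, cup, crayon box, gauge, elbow and notepad all measured within 2 mm of where they started.

**Checks that failed or disagreed:**
- **Short tube:** In the last top picture the network mistook the stand for the short tube, so I have no final reading of its position. The arm did not go near it after I picked up the long tube.
- **Knob force:** The readings jumped around while the lever moved. One showed 13 N in passing during the third stroke but settled at 6.6 N, so I relied on the held readings.
- **Lowering the tube:** The wrist force showed a brief 24 N as the tube met the rods, then fell to nearly zero.

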